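# Build a test-sieve stack in its foam cradle

### The job

Build the test-sieve stack from the bottom up, one part at a time: first press the plain metal pan fully down into the round pocket of the foam block, then nest the blue sieve on it, then the yellow one, and the red one on top, each one level and fully seated before the next. Leave the spare green sieve and the two vials standing where they are.

Things in the scene. Friction and masses are not known exactly. Their poses are not given: they have to be found in the camera images.
- foam: pale grey foam block, 110 x 110 x 30 mm, fixed, firm; origin at the centre of its underside, z up. Mid top: one round pocket of 66 mm diameter, 14 mm deep. It stands to the right of a fixed centrifuge 0.21 m tall (front edge at about x = 0.47, from y = -0.26 to 0; lid up behind); the parts stand to its left.
- pocket (a point): centre of the floor of the foam block's round pocket (16 mm above the worktop); the pocket's mouth is 14 mm higher.
- pan: plain bare-metal round receiver pan, open above, closed flat bottom, outer diameter 62 mm, 36 mm tall, wall 3 mm (mouth 56 mm inside), foot chamfered 2 mm; origin at the centre of its underside, z up, yaw does not matter. Seated in the foam pocket its underside lies on the pocket floor, 22 mm of it stand out of the foam. About 80 g.
- sieve_blue: round sieve, blue plastic frame, very fine steel mesh, 30 mm tall, 70 g; origin: centre of its underside, z up, yaw free. Frame: 62 mm outside, from 8 to 30 mm up; mouth 56 mm inside. Below it a skirt, 50 mm outside, 8 mm tall, foot 45 mm; mesh at 10 mm. The skirt nests in a mouth below, frame on rim: origin then 22 mm over a lower sieve's origin, 28 over the pan's. Goes on the pan.
- sieve_yellow: round sieve, yellow plastic frame, fairly fine steel mesh, 30 mm tall, 70 g; origin: centre of its underside, z up, yaw free. Frame: 62 mm outside, from 8 to 30 mm up; mouth 56 mm inside. Below it a skirt, 50 mm outside, 8 mm tall, foot 45 mm; mesh at 10 mm. The skirt nests in a mouth below, frame on rim: origin then 22 mm over a lower sieve's origin, 28 over the pan's. Goes on blue.
- sieve_red: round sieve, red plastic frame, coarse steel mesh, 30 mm tall, 70 g; origin: centre of its underside, z up, yaw free. Frame: 62 mm outside, from 8 to 30 mm up; mouth 56 mm inside. Below it a skirt, 50 mm outside, 8 mm tall, foot 45 mm; mesh at 10 mm. The skirt nests in a mouth below, frame on rim: origin then 22 mm over a lower sieve's origin, 28 over the pan's. Goes on yellow.
- sieve_green: round sieve, green plastic frame, middling steel mesh, 30 mm tall, 70 g; origin: centre of its underside, z up, yaw free. Frame: 62 mm outside, from 8 to 30 mm up; mouth 56 mm inside. Below it a skirt, 50 mm outside, 8 mm tall, foot 45 mm; mesh at 10 mm. The skirt nests in a mouth below, frame on rim: origin then 22 mm over a lower sieve's origin, 28 over the pan's. Spare: leave it.
- amber_vial: small amber glass vial with a black cap, diameter 32 mm, 62 mm tall, loose, standing among the sieves; origin at the centre of its underside. To be left standing.
- blue_vial: small white vial with a blue cap, diameter 24 mm, 52 mm tall, loose, standing among the sieves; origin at the centre of its underside. To be left standing.
Things that resemble listed ones, but are neither listed nor needed, are in the scene too. What is shaped like the pan but orange is not meant.

How it is judged:
On the way, in this order (a step that is already met when the one before it is completed fails the run):
1. the plain metal pan is seated in the foam pocket and let go (horizontal distance between pan and pocket below 0.006 m and z of pan in the frame of pocket between -0.003 and 0.003 m and angle between pan's own z axis and vertical below 0.07 rad and contact force between the fingers and pan below 0.05 N), for 0.2 s.
2. the blue sieve is nested on the pan and let go (horizontal distance between sieve_blue and pan below 0.006 m and z of sieve_blue in the frame of pan between 0.025 and 0.031 m and angle between sieve_blue's own z axis and vertical below 0.07 rad and contact force between the fingers and sieve_blue below 0.05 N), for 0.2 s.
3. the yellow sieve is nested on the blue one and let go (horizontal distance between sieve_yellow and sieve_blue below 0.006 m and z of sieve_yellow in the frame of sieve_blue between 0.019 and 0.025 m and angle between sieve_yellow's own z axis and vertical below 0.07 rad and contact force between the fingers and sieve_yellow below 0.05 N), for 0.2 s.
4. the red sieve is nested on the yellow one and let go (horizontal distance between sieve_red and sieve_yellow below 0.006 m and z of sieve_red in the frame of sieve_yellow between 0.019 and 0.025 m and angle between sieve_red's own z axis and vertical below 0.07 rad and contact force between the fingers and sieve_red below 0.05 N), for 0.2 s.
At the end, for the whole second after the job is handed in: Pan on the pocket floor, blue on pan, yellow on blue, red on yellow, each within 3 mm of its seated height, 6 mm of centre and 4 degrees of level, released and at rest; green sieve and both vials upright within 30 mm of their start (horizontal distance between pan and pocket below 0.006 m and z of pan in the frame of pocket between -0.003 and 0.003 m and angle between each of pan, sieve_blue, sieve_yellow, sieve_red's own z axis and vertical below 0.07 rad and horizontal distance between sieve_blue and pan below 0.006 m and z of sieve_blue in the frame of pan between 0.025 and 0.031 m and horizontal distance between sieve_yellow and sieve_blue below 0.006 m and z of sieve_yellow in the frame of sieve_blue between 0.019 and 0.025 m and horizontal distance between sieve_red and sieve_yellow below 0.006 m and z of sieve_red in the frame of sieve_yellow between 0.019 and 0.025 m and linear speed of each of pan, sieve_blue, sieve_yellow, sieve_red below 0.02 m/s and angular speed of each of pan, sieve_blue, sieve_yellow, sieve_red below 0.2 rad/s and distance of each of sieve_green, amber_vial, blue_vial from where it was at the start of the episode below 0.03 m and angle between each of sieve_green, amber_vial, blue_vial's own z axis and vertical below 0.2 rad); the robot touches nothing.
It fails at once if the green sieve is knocked over or shifted by more than 30 mm (distance of sieve_green from where it was at the start of the episode above 0.03 m or angle between sieve_green's own z axis and vertical above 0.5 rad).
It fails at once if the amber vial is knocked over or shifted by more than 30 mm (distance of amber_vial from where it was at the start of the episode above 0.03 m or angle between amber_vial's own z axis and vertical above 0.5 rad).
It fails at once if the blue-capped vial is knocked over or shifted by more than 30 mm (distance of blue_vial from where it was at the start of the episode above 0.03 m or angle between blue_vial's own z axis and vertical above 0.5 rad).
It also fails if it takes over 144 s, if anything falls off the work surface, if the arm or the gripper's body presses on something with over 40 N, if the wrist force passes 120 N, or if a joint passes its speed limit or range.

### The arm

A 6-joint arm with a two-finger parallel gripper is mounted at the origin on a cart in front of the work surface, level with it; the furniture and walls round the work are solid. World frame = base frame: x ahead of the robot, y to its left, z up, the work surface at z = 0. Lengths are in m, angles in rad, forces in N, time in s.
With the tool pointing down it reaches from about 0.325 to 0.9 m from the base axis. Payload 6.1 kg.
Tool frame: the origin (TCP) lies on the centre line of the jaws, within the pads' length; the fingertips stand 22 mm ahead of it and the grasp point (between the pads) lies 3 mm ahead of it; z points along the fingers, y is the line along which they close (so a half turn about z gives the same grasp; the last joint's range is limited). The gripper opens to 85 mm and grips with 20 to 120 N. Pads are 22 mm wide; open, the fingers measure 114 mm over their backs; the gripper's body (76 mm by 85 mm) begins 54 mm behind the grasp point. The pads swing forward as they close: fully open they stand 13 mm farther back than shut.
Start: joints at [-1.285, 0.22, 1.526, -0, 1.395, -0.126], TCP at [0.25, -0.573, 0.253] pointing down, gripper open.
Joint ranges: [-2.98, 2.98], [-0.91, 2.08], [0.09, 2.57], [-1.24, 4.39], [0.2, 2.65], [-2.68, 2.68]. Speed limits (rad/s): [2.57, 2.57, 3.01, 3.14, 3.14, 3.14].

### API

Orientations are given as a 3x3 rotation matrix whose columns are the frame's x, y, z axes.
In Python, from station import * gives the robot as it stands.
- The arm moves only by the tool move_arm, never from a script. Its argument "increments" is a list of rows, each a list of 2 entries, a list of its own where there are three numbers: the shift along the world's x, y, z in cm, then the turn, a rotation vector about the world's x, y, z in units of 8 degrees (1.0 is 8 degrees). A call has 1 to 10 rows; each row is the pose to reach, as a shift and turn from the pose commanded when the call began; what a row does not reach only later rows make up. A row lasts 1/10 s, in which the tool goes at most 50 mm and 8.59 degrees, less where a joint would pass 70% of its speed; a pose out of reach is approached as far as the arm can. A call with a gripper value outside its range is refused whole. "fingers" is the opening, from 0 (shut) to 1 (fully open), set as the call begins (left out, the last holds). The fingers move at their own pace and stop on an object; the grip force is fixed at half the most. Time passes only in rows, so rows that repeat a pose let the fingers close. It gives the time, the measured TCP pose, the force, the opening and the grip force at its end, in the units of the state.
- observe(): the state, without advancing time (a new reading comes with each control period).
- get_image(name): name is "scene" or "top" or "wrist"; returns a dict with "image" (420x560x3 uint8, red, green, blue), "intrinsics" (3x3 intrinsics, pixels), "dist" ([k1, k2, p1, p2, k3] as OpenCV has them; the pictures are not rectified), "pose" (4x4, takes a point from camera to world coordinates); the wrist camera has in their place "T_tool_cam" (4x4, takes a point from camera to tool coordinates, whose origin is the TCP and whose axes are the flange's). Camera axes: x right, y down, z forward; pixel columns grow to the right and rows downward; lengths in m; the calibration is good to about 2 mm. A picture is of the moment at which its call begins: read the wrist's pose just before it. There is no depth.
- sign_off(): hands the job in; it is judged then, once.
The state is a dict: "time": time; "q": joint angles; "qvel": joint speeds; "effort": joint torques, N m; "tcp_pos": TCP position; "ee_rot": TCP orientation; "ft_force": force on the tool from outside, world axes, zero at the start; "ft_torque": the same for the moment, N m; "grip_width": finger opening in m; "gripper_force": force on a finger pad.
Only numpy, scipy, OpenCV 4.12 (cv2) and the standard library are available. Lean on these libraries where they do the work, as an engineer would, in place of code of your own. Each camera call takes 0.05 s, during which the arm holds its last target. There are 200 camera calls.

## Working session

There is one attempt and no reset: what is moved stays moved. The work goes in short steps, Python scripts to look and compute and a tool call to move; the robot and the scene stay as the last step left them, time stands still between calls to the robot, and variables do not carry over. Pictures are saved under pics/ and viewed, at most 14 in all, crops included, and the job is handed in when it is done.

Besides the shell and the picture viewer there is one more tool, called as name([rows], argument=value, ...), one row to a line, values as JSON. move_arm: Moves the arm, as the interface text tells. Its arguments: {"type":"object","properties":{"increments":{"type":"array","items":{"type":"array"}},"fingers":{"type":"number"}},"required":["increments"]}

```bash
mkdir -p pics; ls; python3 - <<'E'
from station import *
import cv2,numpy as np
for n in ["scene","top"]:
    d=get_image(n); cv2.imwrite(f"pics/{n}0.png",d["image"][:,:,::-1]); print(n,np.round(d["intrinsics"],1).tolist(),d["dist"],np.round(d["pose"],3).tolist())
o=observe(); print({k:np.round(v,3).tolist() for k,v in o.items()})
E
```

```text
pics
scene [[396.7, 0.0, 281.0], [0.0, 396.7, 205.0], [0.0, 0.0, 1.0]] [-0.11514685  0.          0.          0.          0.        ] [[-0.557, -0.381, 0.738, -0.189], [-0.83, 0.26, -0.493, 0.487], [-0.004, -0.887, -0.461, 0.539], [0.0, 0.0, 0.0, 1.0]]
top [[389.4, 0.0, 274.1], [0.0, 389.4, 204.8], [0.0, 0.0, 1.0]] [-0.00359553  0.          0.          0.          0.        ] [[0.008, -0.989, 0.149, 0.418], [-1.0, -0.008, 0.004, -0.021], [-0.002, -0.149, -0.989, 1.177], [0.0, 0.0, 0.0, 1.0]]
{'time': 0.1, 'q': [-1.285, 0.221, 1.527, 0.0, 1.395, -0.126], 'qvel': [-0.001, -0.001, -0.003, 0.001, 0.002, 0.0], 'effort': [0.002, -49.824, -39.055, -0.0, 0.006, 0.0], 'tcp_pos': [0.25, -0.572, 0.252], 'ee_rot': [[0.916, 0.4, -0.0], [0.4, -0.916, 0.002], [0.0, -0.002, -1.0]], 'ft_force': [0.194, 0.319, -1.037], 'ft_torque': [0.019, -0.039, 0.06], 'gripper_force': 0.0, 'grip_width': 0.085}
```

View pics/scene0.png

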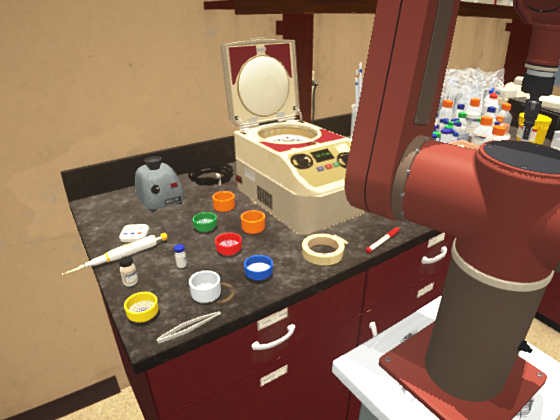

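View pics/top0.png

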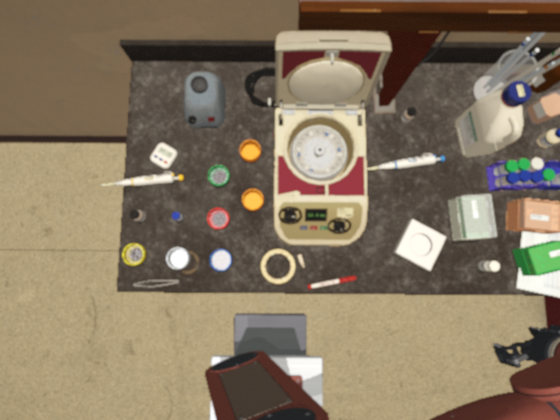

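Top view: the listed parts are the pan (178,258), blue (221,260), yellow (134,254), red (218,218), green (218,176), amber vial (138,215), blue-capped vial (177,216) and foam (421,245). The orange pans at (251,150) and (253,200) are decoys. I'll take coarse positions from this view.

```bash
cat > h.py <<'E'
from station import *
import cv2,numpy as np
def ray(d,uv,T):
    p=cv2.undistortPoints(np.array(uv,float).reshape(-1,1,2),d["intrinsics"],np.array(d["dist"],float))[:,0]
    r=np.c_[p,np.ones(len(p))]@T[:3,:3].T
    return T[:3,3],r
def onplane(d,uv,z,T=None):
    o,r=ray(d,uv,d["pose"] if T is None else T)
    return o+r*((z-o[2])/r[:,2])[:,None]
R={"red":[(0,10),(170,180)],"yellow":[(24,34)],"green":[(45,85)],"blue":[(100,125)],"orange":[(10,20)]}
def mask(im,c,smin=110,vmin=60):
    h=cv2.cvtColor(im,cv2.COLOR_RGB2HSV);m=0
    for a,b in R[c]: m=m|cv2.inRange(h,(a,smin,vmin),(b,255,255))
    return m
def wrist():
    o=observe();d=get_image("wrist");T=np.eye(4);T[:3,:3]=o["ee_rot"];T[:3,3]=o["tcp_pos"]
    return o,d,T@d["T_tool_cam"]
E
python3 - <<'E'
from h import *
d=get_image("top");im=d["image"]
for n,uv,z in [("yellow",(134,254),.02),("pan",(178,258),.02),("blue",(221,260),.02),("red",(218,218),.02),("green",(218,176),.02),("amber",(138,215),.06),("bvial",(177,216),.05),("foam",(421,245),.03),("tape",(278,266),.02)]:
    c=None
    if n in R:
        m=mask(im,n);k=cv2.findContours(m,cv2.RETR_EXTERNAL,cv2.CHAIN_APPROX_NONE)[0]
        k=[q for q in k if cv2.pointPolygonTest(cv2.convexHull(q),uv,False)>=0]
        if k: c=cv2.minEnclosingCircle(max(k,key=len)); uv=c[0]
    print(n,np.round(uv,1),c and round(c[1],1),np.round(onplane(d,[uv],z)[0],3))
s=get_image("wrist");print(s["intrinsics"].round(1).tolist(),s["dist"],s["T_tool_cam"].round(3).tolist())
E
```

```text
yellow [133.2 254. ] 12.4 [0.442 0.398 0.02 ]
pan [178 258] None [0.431 0.265 0.02 ]
blue [221 260] None [0.427 0.138 0.02 ]
red [217.7 218.1] 11.9 [0.551 0.151 0.02 ]
green [218 176] None [0.679 0.154 0.02 ]
amber [138 215] None [0.553 0.376 0.06 ]
bvial [177 216] None [0.552 0.266 0.05 ]
foam [421 245] None [ 0.475 -0.449  0.03 ]
tape [278 266] None [ 0.411 -0.03   0.02 ]
[[352.4, 0.0, 285.6], [0.0, 352.4, 208.2], [0.0, 0.0, 1.0]] [-0.05070082  0.          0.          0.          0.        ] [[-0.001, -0.955, -0.298, 0.076], [1.0, -0.001, -0.0, 0.0], [-0.0, -0.298, 0.955, -0.12], [0.0, 0.0, 0.0, 1.0]]
```

move_arm([
  [[4, 2.5, 0], [0, 0, -0.6]],
  [[9, 5, 0], [0, 0, -1.2]],
  [[13.5, 7.5, 0], [0, 0, -1.8]],
  [[18, 10, 0], [0, 0, -2.4]],
  [[22.5, 12.4, 0], [0, 0, -2.95]],
  [[22.5, 12.4, 0], [0, 0, -2.95]],
  [[22.5, 12.4, 0], [0, 0, -2.95]],
  [[22.5, 12.4, 0], [0, 0, -2.95]],
], fingers=1)

```text
time: 1.0
tcp_pos: [0.4743, -0.4491, 0.253]
ee_rot: [[1.0, 0.001, -0.001], [0.001, -1.0, 0.0], [-0.001, -0.0, -1.0]]
ft_force: [-0.7, 0.4, 0.0]
grip_width: 0.0851
gripper_force: 0.0
```

```bash
python3 - <<'E'
from h import *
o,d,T=wrist();cv2.imwrite("pics/w1.png",d["image"][:,:,::-1]);print(o["time"],o["tcp_pos"],o["ee_rot"].round(3).tolist(),o["q"])
E
```

```text
1.0 [ 0.47434805 -0.44914942  0.25295365] [[1.0, 0.001, -0.001], [0.001, -1.0, 0.0], [-0.001, -0.0, -1.0]] [-8.78341861e-01  2.87975613e-01  1.44640622e+00 -8.21526241e-04
  1.40789847e+00  6.92075625e-01]
```

View pics/w1.png

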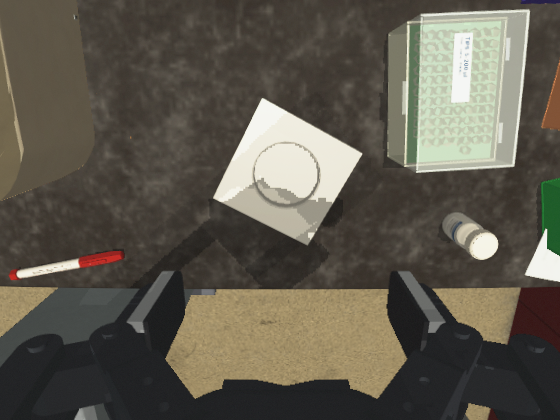

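The wrist view shows the foam, its top corners near (262,98), (361,153), (310,245) and (214,198), with the pocket mouth at about (286,174) and radius 33 px. Next I'll fit the mouth.

```bash
cat >> h.py <<'E'
def fitcirc(d,T,uv0,r0,z,band=8,thr=12,mode="abs"):
    """strongest radial gradient around the guess -> points on plane z -> lsq circle"""
    g=cv2.GaussianBlur(cv2.cvtColor(d["image"],cv2.COLOR_RGB2GRAY),(3,3),0).astype(np.float32)
    a=np.linspace(0,2*np.pi,120,endpoint=False);r=np.arange(r0-band,r0+band,.5)
    X=(uv0[0]+np.outer(np.cos(a),r)).astype(np.float32);Y=(uv0[1]+np.outer(np.sin(a),r)).astype(np.float32)
    G=np.abs(np.gradient(cv2.remap(g,X,Y,cv2.INTER_LINEAR),axis=1));i=G.argmax(1);ok=G.max(1)>thr/4
    P=onplane(d,np.c_[X[range(120),i],Y[range(120),i]][ok],z,T)[:,:2]
    return lsq(P)
def lsq(P):
    for _ in range(6):
        s=np.linalg.lstsq(np.c_[2*P,np.ones(len(P))],(P**2).sum(1),rcond=None)[0]
        c=s[:2];R=np.sqrt(s[2]+c@c);e=np.abs(np.hypot(*(P-c).T)-R)
        if e.max()<.0012:break
        P=P[e<=max(.0012,np.quantile(e,.85))]
    return c,R,len(P),e.max()
E
python3 - <<'E'
from h import *
o,d,T=wrist()
print(fitcirc(d,T,(286,174),33,.03,6))
c=onplane(d,[(262,98),(361,153),(310,245),(214,198)],.03,T);print(c.round(4).tolist(),c.mean(0),np.linalg.norm(c-np.roll(c,1,0),axis=1))
print(T[:3,3])
E
```

```text
(array([ 0.47912703, -0.44937533]), np.float64(0.030765962970117827), 91, np.float64(0.0009425881229550709))
[[0.5509, -0.4278, 0.03], [0.4993, -0.5234, 0.03], [0.4022, -0.4753, 0.03], [0.454, -0.3771, 0.03]] [ 0.47658052 -0.45090683  0.03      ] [0.10939558 0.10857186 0.10832529 0.11102877]
[ 0.55055091 -0.44992073  0.37321001]
```

move_arm([
  [[0, 0, -5], [0, 0, 0]],
  [[0, 0, -10], [0, 0, 0]],
  [[0, 0, -10], [0, 0, 0]],
  [[0, 0, -10], [0, 0, 0]],
])

```text
time: 1.5
tcp_pos: [0.4737, -0.4492, 0.153]
ee_rot: [[1.0, -0.002, -0.002], [-0.002, -1.0, 0.002], [-0.002, -0.002, -1.0]]
ft_force: [-0.1, -0.4, 1.2]
grip_width: 0.0853
gripper_force: 0.0
```

```bash
python3 - <<'E'
from h import *
o,d,T=wrist();cv2.imwrite("pics/w2.png",d["image"][:,:,::-1]);np.savez("w2",T=T)
uv=(np.linalg.inv(T)@[.478,-.45,.03,1])[:3];uv=d["intrinsics"]@uv/uv[2];print(o["tcp_pos"],uv)
for z,r in ((.03,47),(.03,44),(.03,50)): print(fitcirc(d,T,uv[:2],r,z,7))
E
```

```text
[ 0.47370772 -0.44917769  0.15304479] [286.82975108 202.94426444   1.        ]
(array([ 0.47727247, -0.44915142]), np.float64(0.032263614267645235), 65, np.float64(0.00109816372340929))
(array([ 0.48046527, -0.44938647]), np.float64(0.030634379350081606), 73, np.float64(0.0011610780549626415))
(array([ 0.47797601, -0.44989086]), np.float64(0.032996925452109985), 91, np.float64(0.0011677054496604874))
```

View pics/w2.png

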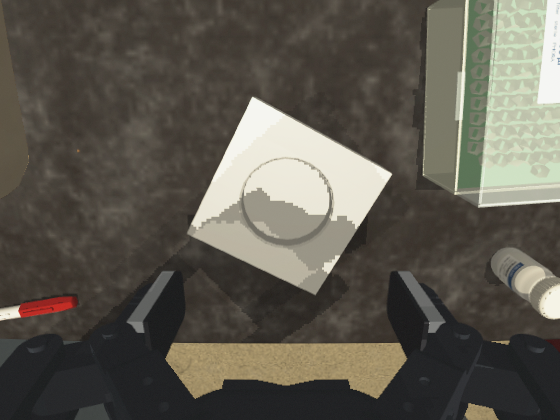

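The foam's corners show at (253,97), (391,174), (316,294) and (188,233), and the mouth at (287,200). The fit gives R = 33.0 mm, matching the given size, with centre (0.478, -0.450). Next I go high and over to the pan and blue area.

```bash
python3 - <<'E'
from h import *
o,d,T=wrist()
c=onplane(d,[(253,97),(391,174),(316,294),(188,233)],.03,T);print(c.mean(0),np.linalg.norm(c-np.roll(c,1,0),axis=1))
E
```

```text
[ 0.4781335  -0.45178403  0.03      ] [0.11004869 0.11020228 0.10944437 0.11026917]
```

move_arm([
  [[0, 0, 5], [0, 0, 0]],
  [[0, 0, 10], [0, 0, 0]],
  [[-2, 2, 15], [0, 0, 0]],
  [[-4, 6, 17], [0, 0, 0]],
  [[-4, 11, 17], [0, 0, 0]],
  [[-4, 16, 17], [0, 0, 0]],
  [[-4, 21, 17], [0, 0, 0]],
  [[-4, 26, 17], [0, 0, 0]],
  [[-4, 31, 17], [0, 0, 0]],
  [[-4, 36, 17], [0, 0, 0]],
])

```text
time: 2.6
tcp_pos: [0.4356, -0.0914, 0.3274]
ee_rot: [[1.0, -0.001, 0.007], [-0.001, -1.0, -0.003], [0.007, 0.003, -1.0]]
ft_force: [1.4, 0.1, -0.8]
grip_width: 0.085
gripper_force: 0.0
```

move_arm([
  [[0, 5, 0], [0, 0, 0]],
  [[0, 10, 0], [0, 0, 0]],
  [[0, 15, 0], [0, 0, 0]],
  [[0, 20, 0], [0, 0, 0]],
  [[0, 25, -3], [0, 0, 0]],
  [[0, 30, -6], [0, 0, 0]],
  [[0, 33, -9], [0, 0, 0]],
  [[0, 34, -9], [0, 0, 0]],
  [[0, 34, -9], [0, 0, 0]],
])

```text
time: 3.5
tcp_pos: [0.4352, 0.2494, 0.235]
ee_rot: [[1.0, 0.003, 0.002], [0.003, -1.0, 0.001], [0.002, -0.001, -1.0]]
ft_force: [1.0, 0.2, 0.2]
grip_width: 0.0852
gripper_force: 0.0
```

```bash
python3 - <<'E'
from h import *
o,d,T=wrist();cv2.imwrite("pics/w3.png",d["image"][:,:,::-1]);print(o["tcp_pos"],o["q"].round(2))
for n,p in (("pan",[.431,.265,.036,1]),("blue",[.427,.138,.03,1]),("yellow",[.442,.398,.03,1]),("red",[.551,.151,.03,1])):
    uv=(np.linalg.inv(T)@p)[:3];uv=d["intrinsics"]@uv/uv[2];print(n,uv[:2])
E
```

```text
[0.43524867 0.24942129 0.23495521] [ 0.36 -0.07  1.86  0.    1.34  1.93]
pan [269.01894618 189.24328628]
blue [402.68729533 192.07461478]
yellow [127.76442365 176.01087521]
red [402.01431456  50.45920843]
```

View pics/w3.png

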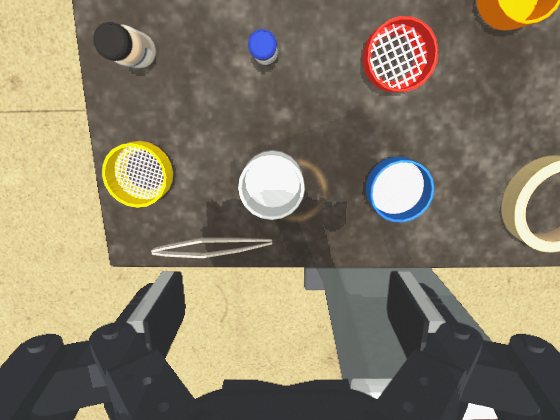

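The wrist view shows the bare-metal pan at (272,184), blue at (400,188), yellow at (138,174) and red at (401,54). The vials are at (125,43) and (262,45), and an orange pan-shaped decoy is at the top right (515,10). Pan-shaped candidates are the grey one at (272,184) and the orange ones. The grey one fits because it is bare metal, and I'll confirm that in a crop along with the measurements.

```bash
python3 - <<'E'
from h import *
o,d,T=wrist();im=d["image"]
cv2.imwrite("pics/c1.png",cv2.resize(im[130:240,90:450,::-1],None,fx=2.2,fy=2.2,interpolation=cv2.INTER_CUBIC))
for n,uv,z in (("pan",(272,184),.036),("blue",(400,188),.03),("yellow",(139,173),.03),("red",(400,55),.03)):
    for r in (29,31,33,35,37):
        c,R,k,e=fitcirc(d,T,uv,r,z,4);print(n,r,c.round(4),round(R,4),k,round(e,4))
E
```

```text
pan 29 [0.4359 0.2616] 0.0305 80 0.0011
pan 31 [0.4357 0.2618] 0.0309 82 0.0012
pan 33 [0.4341 0.2634] 0.032 80 0.0012
pan 35 [0.4343 0.2632] 0.0321 93 0.0012
pan 37 [0.4342 0.2614] 0.0329 75 0.0011
blue 29 [0.4285 0.1388] 0.0287 87 0.0011
blue 31 [0.429  0.1388] 0.0289 93 0.0011
blue 33 [0.4294 0.1389] 0.0292 80 0.0011
blue 35 [0.4315 0.14  ] 0.0334 48 0.0012
blue 37 [0.431  0.1395] 0.0341 59 0.0011
yellow 29 [0.4473 0.3842] 0.028 80 0.0012
yellow 31 [0.4441 0.3886] 0.0324 84 0.0011
yellow 33 [0.444  0.3887] 0.0327 72 0.0011
yellow 35 [0.4439 0.3904] 0.034 70 0.0012
yellow 37 [0.4431 0.392 ] 0.0325 57 0.0012
red 29 [0.5488 0.1512] 0.0233 51 0.0012
red 31 [0.5501 0.1478] 0.027 52 0.0013
red 33 [0.5504 0.1483] 0.0275 81 0.0012
red 35 [0.5499 0.149 ] 0.0281 88 0.0009
red 37 [0.55   0.1499] 0.0288 89 0.0012
```

View pics/c1.png

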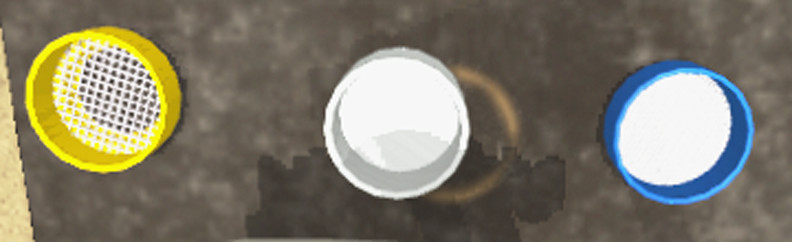

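The crop confirms the grey bare-metal pan in the middle, the blue sieve with very fine mesh on the right and the yellow sieve on the left. To remove parallax, I'll put the camera directly above the pan.

move_arm([
  [[-4, 1.4, -2.5], [0, 0, 0]],
  [[-7.8, 1.4, -5], [0, 0, 0]],
  [[-7.8, 1.4, -5], [0, 0, 0]],
  [[-7.8, 1.4, -5], [0, 0, 0]],
])

```text
time: 4.0
tcp_pos: [0.3577, 0.2607, 0.1847]
ee_rot: [[1.0, -0.001, 0.003], [-0.001, -1.0, 0.001], [0.003, -0.001, -1.0]]
ft_force: [1.0, 0.7, -0.2]
grip_width: 0.0853
gripper_force: 0.0
```

```bash
cat >> h.py <<'E'
def pix(d,T,p):
    Ti=np.linalg.inv(T);r=cv2.Rodrigues(Ti[:3,:3])[0]
    return cv2.projectPoints(np.array([p],float),r,Ti[:3,3],d["intrinsics"],np.array(d["dist"],float))[0][0,0]
def look(n,xy,h,name=None):
    o,d,T=wrist();p=[*xy,h];uv=pix(d,T,p);r=.031*352/(T[2,3]-h)*1.02
    print(n,"tcp",o["tcp_pos"].round(4),"uv",uv.round(1),"r",round(r,1),"t",round(o["time"],1))
    for k in (-3,-1,1,3):
        c,R,m,e=fitcirc(d,T,uv,r+k,h,4);print(k,c.round(4),round(R,4),m)
    if n in R_:
        m=mask(d["image"],n);K=cv2.findContours(m,cv2.RETR_EXTERNAL,cv2.CHAIN_APPROX_NONE)[0]
        K=[q for q in K if cv2.pointPolygonTest(cv2.convexHull(q),tuple(map(float,uv)),False)>=0]
        if K:
            K=max(K,key=len); print("mask",lsq(onplane(d,cv2.convexHull(K)[:,0],h,T)[:,:2]))
    if name: cv2.imwrite(f"pics/{name}.png",d["image"][:,:,::-1])
    return o,d,T
R_=R
E
python3 - <<'E'
from h import *
o,d,T=look("pan",(.4325,.2635),.036,"w4")
im=d["image"];cv2.imwrite("pics/c4.png",cv2.resize(im[20:200,200:370,::-1],None,fx=3,fy=3,interpolation=cv2.INTER_CUBIC))
E
```

```text
pan tcp [0.3577 0.2607 0.1847] uv [281.6 101.7] r 41.4 t 4.0
-3 [0.4309 0.2645] 0.0293 86
-1 [0.432  0.2632] 0.0307 120
1 [0.432  0.2632] 0.0307 120
3 [0.432  0.2632] 0.0307 120
```

View pics/c4.png

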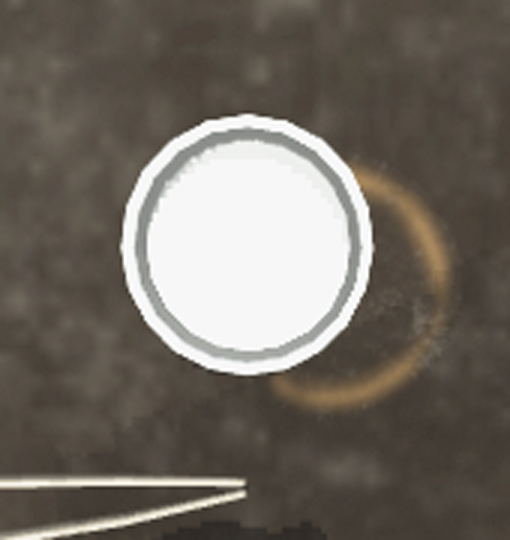

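Pan: (0.4320, 0.2632), R 30.7 mm against the given 31. Now I'll grasp it.

move_arm([
  [[4, 0.25, 0], [0, 0, 0]],
  [[7.4, 0.25, 0], [0, 0, 0]],
  [[7.4, 0.25, -3], [0, 0, 0]],
  [[7.4, 0.25, -7], [0, 0, 0]],
  [[7.4, 0.25, -11], [0, 0, 0]],
  [[7.4, 0.25, -13], [0, 0, 0]],
  [[7.4, 0.25, -14.7], [0, 0, 0]],
  [[7.4, 0.25, -14.7], [0, 0, 0]],
  [[7.4, 0.25, -14.7], [0, 0, 0]],
])

```text
time: 4.95
tcp_pos: [0.4337, 0.2639, 0.038]
ee_rot: [[1.0, -0.001, 0.003], [-0.001, -1.0, 0.001], [0.003, -0.001, -1.0]]
ft_force: [-0.1, 0.3, 0.3]
grip_width: 0.0856
gripper_force: 0.0
```

move_arm([
  [[0, 0, 0], [0, 0, 0]],
  [[0, 0, 0], [0, 0, 0]],
  [[0, 0, 0], [0, 0, 0]],
  [[0, 0, 0], [0, 0, 0]],
  [[0, 0, 0], [0, 0, 0]],
  [[0, 0, 0], [0, 0, 0]],
  [[0, 0, 0], [0, 0, 0]],
  [[0, 0, 0], [0, 0, 0]],
], fingers=0)

```text
time: 5.75
tcp_pos: [0.4333, 0.2645, 0.039]
ee_rot: [[1.0, 0.0, 0.004], [0.0, -1.0, 0.001], [0.004, -0.001, -1.0]]
ft_force: [-1.2, -2.2, 9.6]
grip_width: 0.0598
gripper_force: 63.3
```

move_arm([
  [[0, 0, 2], [0, 0, 0]],
  [[0, 0, 5], [0, 0, 0]],
  [[0, 0, 10], [0, 0, 0]],
  [[0, 0, 15], [0, 0, 0]],
  [[-1, 0, 20], [0, 0, 0]],
  [[-2, -2, 24], [0, 0, 0]],
  [[-3, -5, 28], [0, 0, 0]],
  [[-3, -9.5, 29], [0, 0, 0]],
  [[-3, -14, 29], [0, 0, 0]],
  [[-3, -18.5, 29], [0, 0, 0]],
])

```text
time: 6.75
tcp_pos: [0.4011, 0.0775, 0.3283]
ee_rot: [[1.0, 0.001, 0.004], [0.001, -1.0, -0.0], [0.004, 0.0, -1.0]]
ft_force: [0.7, -0.2, -1.3]
grip_width: 0.06
gripper_force: 65.5
```

move_arm([
  [[0, -4.5, 0], [0, 0, 0]],
  [[0, -9, 0], [0, 0, 0]],
  [[0, -13.5, 0], [0, 0, 0]],
  [[0, -18, 0], [0, 0, 0]],
  [[0, -22.5, 0], [0, 0, 0]],
  [[0, -27, 0], [0, 0, 0]],
  [[0, -31.5, 0], [0, 0, 0]],
  [[0, -36, 0], [0, 0, 0]],
  [[0, -40.5, 0], [0, 0, 0]],
  [[0, -45, 0], [0, 0, 0]],
])

```text
time: 7.75
tcp_pos: [0.4008, -0.3731, 0.3274]
ee_rot: [[1.0, -0.0, 0.001], [-0.0, -1.0, -0.001], [0.001, 0.001, -1.0]]
ft_force: [0.6, -0.2, 0.2]
grip_width: 0.0602
gripper_force: 65.5
```

move_arm([
  [[0, -4, -2], [0, 0, 0]],
  [[0, -8, -5], [0, 0, 0]],
  [[0, -8, -9], [0, 0, 0]],
  [[0, -8, -13], [0, 0, 0]],
  [[0, -8, -15], [0, 0, 0]],
  [[0, -8, -15], [0, 0, 0]],
  [[0, -8, -15], [0, 0, 0]],
])

```text
time: 8.45
tcp_pos: [0.4014, -0.4515, 0.1775]
ee_rot: [[1.0, 0.0, 0.001], [0.0, -1.0, -0.001], [0.001, 0.001, -1.0]]
ft_force: [0.5, -0.7, 0.2]
grip_width: 0.0602
gripper_force: 65.5
```

```bash
python3 - <<'E'
from h import *
o,d,T=look("pocket",(.478,-.451),.03,"w5")
uv=pix(d,T,[.478,-.451,.03])
for r in (40,42,44,46,48):
    print(r,[x if np.isscalar(x) else x.round(4) for x in fitcirc(d,T,uv,r,.03,3)])
im=d["image"];cv2.imwrite("pics/c5.png",im[:,:,::-1])
E
```

```text
pocket tcp [ 0.4014 -0.4515  0.1775] uv [284.4  98.7] r 41.6 t 8.4
-3 [ 0.4767 -0.4505] 0.0299 71
-1 [ 0.4767 -0.4497] 0.0307 114
1 [ 0.4768 -0.4496] 0.0308 101
3 [ 0.4769 -0.4496] 0.0309 94
40 [array([ 0.4768, -0.4504]), np.float64(0.03013920327311211), 78, np.float64(0.0008698792664448771)]
42 [array([ 0.4768, -0.4495]), np.float64(0.03084950156812988), 112, np.float64(0.0011663581845014863)]
44 [array([ 0.4769, -0.4497]), np.float64(0.03092561381388793), 92, np.float64(0.0006080545187809004)]
46 [array([ 0.4778, -0.451 ]), np.float64(0.03220493031629874), 102, np.float64(0.0011917932024311483)]
48 [array([ 0.4773, -0.4503]), np.float64(0.033297668848201414), 106, np.float64(0.001215622455513543)]
```

View pics/c5.png

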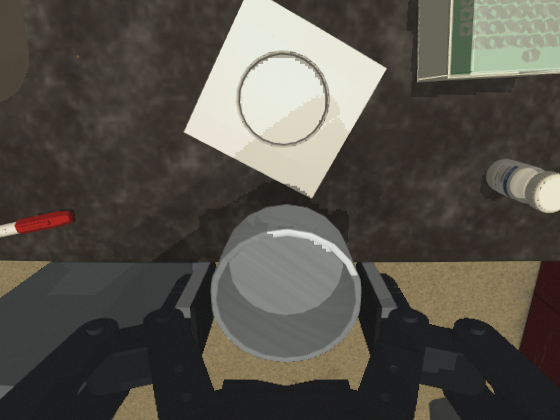

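The pocket is clear at (284,98), and the pan is held level in the jaws with its rim spanning about u 212–361 and v 231–361. I'll check the in-hand offset.

```bash
python3 - <<'E'
from h import *
o,d,T=wrist();t=o["tcp_pos"]
for h in (-.0025,):
    z=t[2]+h
    P=onplane(d,[(212,291),(361,291),(286,361),(286,230.5)],z,T);print((P-t).round(4).tolist())
    for r in (68,71,74): 
        c,R,k,e=fitcirc(d,T,(286.5,295),r,z,6);print((c-t[:2]).round(4),R,k)
E
```

```text
[[0.0039, 0.0289, -0.0025], [0.0038, -0.0301, -0.0025], [-0.0301, -0.0003, -0.0025], [0.0295, -0.0004, -0.0025]]
[ 0.0013 -0.0007] 0.02884437501153749 113
[ 0.     -0.0001] 0.030087443625791365 86
[ 0.0002 -0.0001] 0.03017331375212074 71
```

move_arm([
  [[4, 0.15, 0], [0, 0, 0]],
  [[7.7, 0.15, 0], [0, 0, 0]],
  [[7.7, 0.15, -4], [0, 0, 0]],
  [[7.7, 0.15, -8], [0, 0, 0]],
  [[7.7, 0.15, -10], [0, 0, 0]],
  [[7.7, 0.15, -10.4], [0, 0, 0]],
  [[7.7, 0.15, -10.8], [0, 0, 0]],
  [[7.7, 0.15, -11.2], [0, 0, 0]],
  [[7.7, 0.15, -11.4], [0, 0, 0]],
  [[7.7, 0.15, -11.4], [0, 0, 0]],
])

```text
time: 9.55
tcp_pos: [0.479, -0.4512, 0.0652]
ee_rot: [[1.0, -0.0, 0.002], [-0.0, -1.0, -0.003], [0.002, 0.003, -1.0]]
ft_force: [-2.2, 1.3, 5.4]
grip_width: 0.0602
gripper_force: 66.0
```

move_arm([
  [[-0.05, 0.05, -0.2], [0, 0, 0]],
  [[-0.05, 0.05, -0.4], [0, 0, 0]],
  [[-0.05, 0.05, -0.6], [0, 0, 0]],
  [[-0.05, 0.05, -0.6], [0, 0, 0]],
])

```text
time: 9.95
tcp_pos: [0.4806, -0.4508, 0.0616]
ee_rot: [[1.0, -0.0, 0.006], [-0.0, -1.0, -0.004], [0.006, 0.004, -1.0]]
ft_force: [0.4, 6.4, 13.6]
grip_width: 0.0595
gripper_force: 61.0
```

move_arm([
  [[0.15, 0.1, 0], [0, 0, 0]],
  [[0.15, 0.1, -0.3], [0, 0, 0]],
  [[0.15, 0.1, -0.6], [0, 0, 0]],
  [[0.15, 0.1, -0.6], [0, 0, 0]],
])

```text
time: 10.35
tcp_pos: [0.4812, -0.4503, 0.0589]
ee_rot: [[1.0, 0.001, 0.004], [0.001, -1.0, -0.005], [0.004, 0.005, -1.0]]
ft_force: [-11.7, 13.5, 35.4]
grip_width: 0.0596
gripper_force: 68.1
```

move_arm([
  [[-0.15, 0.1, 0.2], [0, 0, 0]],
  [[-0.2, 0.2, 0.2], [0, 0, 0]],
  [[-0.2, 0.2, 0.2], [0, 0, 0]],
  [[-0.2, 0.2, 0.2], [0, 0, 0]],
])

```text
time: 10.75
tcp_pos: [0.4809, -0.45, 0.0593]
ee_rot: [[1.0, 0.0, 0.008], [0.0, -1.0, -0.009], [0.008, 0.009, -1.0]]
ft_force: [0.4, 3.2, 16.9]
grip_width: 0.0595
gripper_force: 65.3
```

move_arm([
  [[0, 0.05, -0.2], [0, 0, 0]],
  [[0, 0.05, -0.4], [0, 0, 0]],
  [[0, 0.05, -0.6], [0, 0, 0]],
  [[0, 0.05, -0.6], [0, 0, 0]],
])

```text
time: 11.15
tcp_pos: [0.4807, -0.4498, 0.057]
ee_rot: [[1.0, 0.001, 0.007], [0.001, -1.0, -0.009], [0.007, 0.009, -1.0]]
ft_force: [-11.2, 11.4, 41.3]
grip_width: 0.0594
gripper_force: 74.2
```

move_arm([
  [[0, 0, 0.4], [0, 0, 0]],
  [[0, 0, 0.4], [0, 0, 0]],
  [[0, 0, 0.4], [0, 0, 0]],
])

```text
time: 11.45
tcp_pos: [0.4805, -0.4495, 0.0576]
ee_rot: [[1.0, -0.0, 0.008], [-0.0, -1.0, -0.009], [0.008, 0.009, -1.0]]
ft_force: [-2.7, 3.8, 19.9]
grip_width: 0.0593
gripper_force: 71.0
```

move_arm([
  [[0, 0, 0], [0, 0, 0]],
  [[0, 0, 0], [0, 0, 0]],
  [[0, 0, 0], [0, 0, 0]],
  [[0, 0, 3], [0, 0, 0]],
  [[0, 0, 6], [0, 0, 0]],
  [[-4, 0, 11], [0, 0, 0]],
  [[-8, 0, 12], [0, 0, 0]],
  [[-8, 0, 12], [0, 0, 0]],
  [[-8, 0, 12], [0, 0, 0]],
], fingers=1)

```text
time: 12.35
tcp_pos: [0.3965, -0.4462, 0.1711]
ee_rot: [[1.0, -0.002, 0.001], [-0.002, -1.0, -0.001], [0.001, 0.001, -1.0]]
ft_force: [0.0, 0.1, -0.5]
grip_width: 0.0853
gripper_force: 0.0
```

```bash
python3 - <<'E'
from h import *
o,d,T=look("pan",(.4775,-.4502),.052,"w6")
im=d["image"];uv=pix(d,T,[.4775,-.4502,.052]).astype(int)
a=im[max(uv[1]-85,0):uv[1]+85,uv[0]-100:uv[0]+100,::-1]
s=get_image("top");cv2.imwrite("pics/c6.png",cv2.resize(a,None,fx=3,fy=3,interpolation=cv2.INTER_CUBIC))
E
```

```text
pan tcp [ 0.3965 -0.4462  0.1711] uv [291.   91.6] r 46.5 t 12.3
-3 [ 0.4765 -0.4491] 0.0289 100
-1 [ 0.4764 -0.4491] 0.029 100
1 [ 0.4763 -0.4491] 0.0291 99
3 [ 0.4763 -0.4505] 0.0301 101
```

View pics/c6.png

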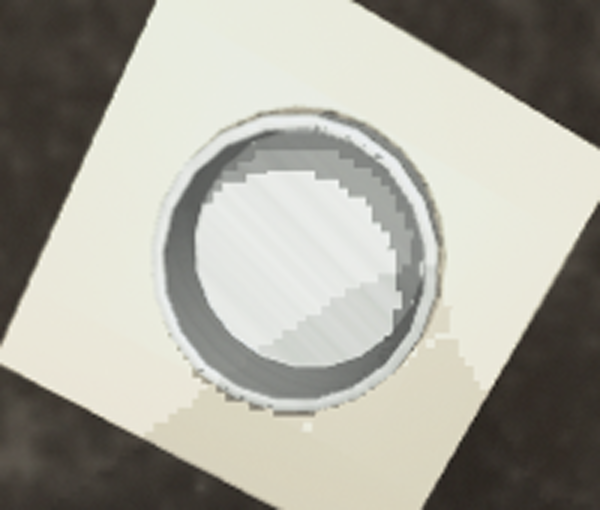

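The rim is round and centred near (0.477, -0.450) with at most a slight tilt. I'll press on the inside floor with closed fingers to seat it fully and level.

move_arm([
  [[4, -0.35, 0], [0, 0, 0]],
  [[8, -0.35, 0], [0, 0, 0]],
  [[8, -0.35, 0], [0, 0, 0]],
  [[8, -0.35, 0], [0, 0, 0]],
  [[8, -0.35, 0], [0, 0, 0]],
  [[8, -0.35, -4], [0, 0, 0]],
  [[8, -0.35, -8], [0, 0, 0]],
  [[8, -0.35, -10.5], [0, 0, 0]],
  [[8, -0.35, -11.5], [0, 0, 0]],
  [[8, -0.35, -11.5], [0, 0, 0]],
], fingers=0)

```text
time: 13.45
tcp_pos: [0.4757, -0.4484, 0.0535]
ee_rot: [[1.0, -0.001, -0.002], [-0.001, -1.0, 0.003], [-0.002, -0.003, -1.0]]
ft_force: [-0.1, -0.9, 1.0]
grip_width: -0.0002
gripper_force: 0.0
```

move_arm([
  [[0, 0, -0.5], [0, 0, 0]],
  [[0, 0, -1], [0, 0, 0]],
  [[0, 0, -1.5], [0, 0, 0]],
  [[0, 0, -1.8], [0, 0, 0]],
  [[0, 0, -1.8], [0, 0, 0]],
])

```text
time: 13.95
tcp_pos: [0.4789, -0.4517, 0.0471]
ee_rot: [[1.0, 0.001, 0.003], [0.001, -1.0, -0.005], [0.003, 0.005, -1.0]]
ft_force: [-16.3, 16.4, 45.3]
grip_width: -0.0003
gripper_force: 24.8
```

move_arm([
  [[-0.2, 0.2, 0.4], [0, 0, 0]],
  [[-0.3, 0.3, 0], [0, 0, 0]],
  [[-0.4, 0.4, 0], [0, 0, 0]],
  [[-0.4, 0.4, -0.2], [0, 0, 0]],
  [[-0.4, 0.4, -0.2], [0, 0, 0]],
])

```text
time: 14.45
tcp_pos: [0.478, -0.4508, 0.0469]
ee_rot: [[1.0, 0.0, 0.01], [0.0, -1.0, -0.012], [0.01, 0.012, -1.0]]
ft_force: [-6.0, 6.4, 42.3]
grip_width: -0.0
gripper_force: 21.4
```

move_arm([
  [[0, 0, 3], [0, 0, 0]],
  [[0, 0, 6], [0, 0, 0]],
  [[0, 2.5, 7], [0, 0, 0]],
  [[-1, 5, 7], [0, 0, 0]],
  [[-1.2, 5.1, 5], [0, 0, 0]],
  [[-1.2, 5.1, 3], [0, 0, 0]],
  [[-1.2, 5.1, 3], [0, 0, 0]],
  [[-1.2, 5.1, 3], [0, 0, 0]],
])

```text
time: 15.25
tcp_pos: [0.4614, -0.3945, 0.0661]
ee_rot: [[1.0, -0.0, 0.0], [-0.0, -1.0, -0.001], [0.0, 0.001, -1.0]]
ft_force: [0.1, 0.5, 0.7]
grip_width: 0.0
gripper_force: 0.0
```

move_arm([
  [[0, -0.4, -0.6], [0, 0, 0]],
  [[0, -0.4, -1.0], [0, 0, 0]],
  [[0, -0.4, -1.3], [0, 0, 0]],
  [[0, -0.4, -1.6], [0, 0, 0]],
  [[0, -0.4, -1.6], [0, 0, 0]],
  [[0, -0.4, -1.6], [0, 0, 0]],
])

```text
time: 15.85
tcp_pos: [0.4613, -0.3987, 0.052]
ee_rot: [[1.0, 0.0, -0.0], [0.0, -1.0, -0.0], [-0.0, 0.0, -1.0]]
ft_force: [-6.7, 5.7, 18.3]
grip_width: -0.0
gripper_force: 9.1
```

move_arm([
  [[0, 0, 3], [0, 0, 0]],
  [[0, 0, 4.5], [0, 0, 0]],
  [[1.6, -2.1, 4.5], [0, 0, 0]],
  [[1.6, -2.1, 4.5], [0, 0, 0]],
  [[1.6, -2.1, 3.7], [0, 0, 0]],
  [[1.6, -2.1, 3.2], [0, 0, 0]],
  [[1.6, -2.1, 2.7], [0, 0, 0]],
  [[1.6, -2.1, 2.5], [0, 0, 0]],
  [[1.6, -2.1, 2.5], [0, 0, 0]],
])

```text
time: 16.75
tcp_pos: [0.4773, -0.4179, 0.074]
ee_rot: [[1.0, 0.0, -0.0], [0.0, -1.0, 0.002], [-0.0, -0.002, -1.0]]
ft_force: [-0.4, 3.0, 5.0]
grip_width: 0.0001
gripper_force: 3.0
```

move_arm([
  [[0, 0, 1.5], [0, 0, 0]],
  [[0, -3, 1.5], [0, 0, 0]],
  [[0, -6.3, 1.5], [0, 0, 0]],
  [[0, -6.3, 1.5], [0, 0, 0]],
  [[0, -6.3, 0.7], [0, 0, 0]],
  [[0, -6.3, 0.4], [0, 0, 0]],
  [[0, -6.3, 0.2], [0, 0, 0]],
  [[0, -6.3, 0], [0, 0, 0]],
  [[0, -6.3, -0.1], [0, 0, 0]],
  [[0, -6.3, -0.1], [0, 0, 0]],
])

```text
time: 17.75
tcp_pos: [0.4776, -0.4834, 0.0746]
ee_rot: [[1.0, 0.001, 0.001], [0.001, -1.0, -0.004], [0.001, 0.004, -1.0]]
ft_force: [-0.8, -6.3, 3.0]
grip_width: -0.0001
gripper_force: 3.1
```

move_arm([
  [[0, 0, 1.5], [0, 0, 0]],
  [[3, 3.3, 1.5], [0, 0, 0]],
  [[3, 3.3, 1.5], [0, 0, 0]],
  [[3, 3.3, 0.7], [0, 0, 0]],
  [[3, 3.3, 0.4], [0, 0, 0]],
  [[3, 3.3, 0.2], [0, 0, 0]],
  [[3, 3.3, 0], [0, 0, 0]],
  [[3, 3.3, -0.1], [0, 0, 0]],
  [[3, 3.3, -0.1], [0, 0, 0]],
])

```text
time: 18.65
tcp_pos: [0.5076, -0.4496, 0.0738]
ee_rot: [[1.0, -0.001, 0.001], [-0.001, -1.0, 0.0], [0.001, -0.0, -1.0]]
ft_force: [-0.2, 4.0, 7.8]
grip_width: 0.0001
gripper_force: 4.1
```

Pan rim probed on three sides: 52.0, 52.6 and 51.8 mm, where seated is 52. So the pan is seated and level. Next is the blue sieve.

move_arm([
  [[-1, 0, 5], [0, 0, 0]],
  [[-3, 0, 10], [0, 0, 0]],
  [[-6, 0, 15], [0, 0, 0]],
  [[-9, 0, 19], [0, 0, 0]],
  [[-11, 3, 23], [0, 0, 0]],
  [[-12, 7, 26], [0, 0, 0]],
  [[-12, 12, 26], [0, 0, 0]],
  [[-12, 17, 26], [0, 0, 0]],
  [[-12, 22, 26], [0, 0, 0]],
  [[-12, 27, 26], [0, 0, 0]],
], fingers=1)

```text
time: 19.65
tcp_pos: [0.3864, -0.1894, 0.3324]
ee_rot: [[1.0, -0.002, 0.001], [-0.002, -1.0, -0.0], [0.001, 0.0, -1.0]]
ft_force: [0.7, -0.1, 0.6]
grip_width: 0.0853
gripper_force: 0.0
```

move_arm([
  [[0, 5, 0], [0, 0, 0]],
  [[0, 10, 0], [0, 0, 0]],
  [[0, 15, 0], [0, 0, 0]],
  [[0, 20, 0], [0, 0, 0]],
  [[0, 25, -3], [0, 0, 0]],
  [[-1, 29, -7], [0, 0, 0]],
  [[-3, 31.9, -11], [0, 0, 0]],
  [[-3.4, 31.9, -15], [0, 0, 0]],
  [[-3.4, 31.9, -15], [0, 0, 0]],
  [[-3.4, 31.9, -15], [0, 0, 0]],
])

```text
time: 20.65
tcp_pos: [0.3526, 0.1279, 0.1819]
ee_rot: [[1.0, 0.0, -0.002], [0.0, -1.0, -0.001], [-0.002, 0.001, -1.0]]
ft_force: [1.1, 0.4, -0.2]
grip_width: 0.0858
gripper_force: 0.0
```

```bash
python3 - <<'E'
from h import *
o,d,T=look("blue",(.4295,.139),.03,"w7")
E
```

```text
blue tcp [0.3526 0.1279 0.1819] uv [270.2  97.6] r 40.9 t 20.6
-3 [0.4278 0.1374] 0.0262 104
-1 [0.4281 0.1388] 0.0272 109
1 [0.429  0.1394] 0.0284 88
3 [0.4281 0.1385] 0.03 108
mask (array([0.42757964, 0.13789286]), np.float64(0.030791133746266765), 37, np.float64(0.00020732679424025416))
```

move_arm([
  [[4, 1, 0], [0, 0, 0]],
  [[7.5, 1, 0], [0, 0, 0]],
  [[7.5, 1, -3], [0, 0, 0]],
  [[7.5, 1, -7], [0, 0, 0]],
  [[7.5, 1, -11], [0, 0, 0]],
  [[7.5, 1, -13.5], [0, 0, 0]],
  [[7.5, 1, -15.1], [0, 0, 0]],
  [[7.5, 1, -15.1], [0, 0, 0]],
  [[7.5, 1, -15.1], [0, 0, 0]],
])

```text
time: 21.6
tcp_pos: [0.431, 0.1378, 0.0334]
ee_rot: [[1.0, -0.002, 0.003], [-0.002, -1.0, 0.0], [0.003, -0.0, -1.0]]
ft_force: [-0.0, -0.2, 0.1]
grip_width: 0.0856
gripper_force: 0.0
```

move_arm([
  [[0, 0, 0], [0, 0, 0]],
  [[0, 0, 0], [0, 0, 0]],
  [[0, 0, 0], [0, 0, 0]],
  [[0, 0, 0], [0, 0, 0]],
  [[0, 0, 0], [0, 0, 0]],
  [[0, 0, 0], [0, 0, 0]],
  [[0, 0, 0], [0, 0, 0]],
  [[0, 0, 0], [0, 0, 0]],
], fingers=0)

```text
time: 22.4
tcp_pos: [0.4304, 0.1383, 0.0342]
ee_rot: [[1.0, 0.0, 0.004], [0.0, -1.0, -0.0], [0.004, 0.0, -1.0]]
ft_force: [-4.1, -2.2, 13.9]
grip_width: 0.061
gripper_force: 61.7
```

move_arm([
  [[0, 0, 3], [0, 0, 0]],
  [[0, 0, 8], [0, 0, 0]],
  [[0, 0, 13], [0, 0, 0]],
  [[0, 0, 18], [0, 0, 0]],
  [[-1, 0, 22], [0, 0, 0]],
  [[-2, -2, 26], [0, 0, 0]],
  [[-3, -5, 29], [0, 0, 0]],
  [[-3, -9.5, 30], [0, 0, 0]],
  [[-3, -14, 30], [0, 0, 0]],
  [[-3, -18.5, 30], [0, 0, 0]],
])

```text
time: 23.4
tcp_pos: [0.398, -0.0481, 0.3334]
ee_rot: [[1.0, 0.001, 0.004], [0.001, -1.0, -0.001], [0.004, 0.001, -1.0]]
ft_force: [1.1, 0.3, -1.4]
grip_width: 0.0604
gripper_force: 65.8
```

move_arm([
  [[0, -4.5, 0], [0, 0, 0]],
  [[0, -9, 0], [0, 0, 0]],
  [[0, -13.5, 0], [0, 0, 0]],
  [[0, -18, 0], [0, 0, 0]],
  [[0, -22.5, 0], [0, 0, 0]],
  [[0, -27, 0], [0, 0, 0]],
  [[0, -31.5, 0], [0, 0, 0]],
  [[0, -36, 0], [0, 0, 0]],
  [[0, -39, -4], [0, 0, 0]],
  [[0, -40.3, -8], [0, 0, 0]],
])

```text
time: 24.4
tcp_pos: [0.3981, -0.4535, 0.2528]
ee_rot: [[1.0, -0.002, 0.003], [-0.002, -1.0, -0.005], [0.003, 0.005, -1.0]]
ft_force: [-0.1, 1.6, -1.3]
grip_width: 0.061
gripper_force: 65.8
```

move_arm([
  [[0, 0, -4], [0, 0, 0]],
  [[0, 0, -6.5], [0, 0, 0]],
  [[0, 0, -6.5], [0, 0, 0]],
  [[0, 0, -6.5], [0, 0, 0]],
])

```text
time: 24.8
tcp_pos: [0.3984, -0.4499, 0.1875]
ee_rot: [[1.0, 0.0, 0.0], [0.0, -1.0, -0.001], [0.0, 0.001, -1.0]]
ft_force: [-0.8, -0.3, -0.6]
grip_width: 0.0612
gripper_force: 65.8
```

```bash
cat >> h.py <<'E'
def inhand(n,d,T,t,h,lo=200):
    m=mask(d["image"],n);m[:lo]=0;m=cv2.morphologyEx(m,cv2.MORPH_CLOSE,np.ones((5,5),np.uint8))
    K=max(cv2.findContours(m,cv2.RETR_EXTERNAL,cv2.CHAIN_APPROX_NONE)[0],key=len)
    x,y,w,b=cv2.boundingRect(K)
    P=onplane(d,cv2.convexHull(K)[:,0],t[2]+h,T)[:,:2]-t[:2]
    print("inhand bbox",x,y,w,b,"low-half fit",lsq(P[P[:,0]<0]),"min x rim",P[:,0].min())
E
python3 - <<'E'
from h import *
o,d,T=look("pan",(.4775,-.4502),.052,"w8")
inhand("blue",d,T,o["tcp_pos"],-.0042)
E
```

```text
pan tcp [ 0.3984 -0.4499  0.1875] uv [285.6  94.8] r 43.5 t 24.8
-3 [ 0.4773 -0.4503] 0.0278 109
-1 [ 0.4773 -0.4503] 0.0278 120
1 [ 0.4773 -0.4502] 0.0279 118
3 [ 0.4763 -0.4499] 0.0293 101
inhand bbox 211 215 151 149 low-half fit (array([-0.00211919, -0.00019767]), np.float64(0.03049253862392424), 19, np.float64(0.00025822229556439133)) min x rim -0.03266079064061611
```

View pics/w8.png

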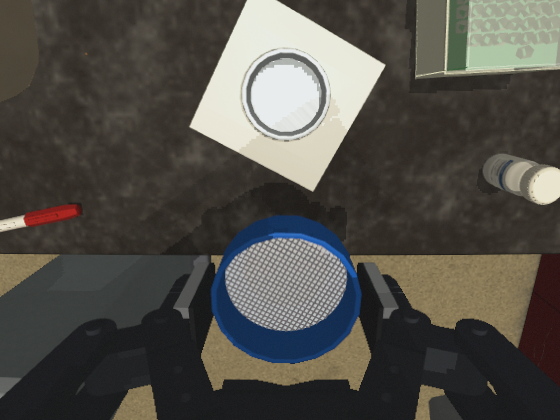

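The seated pan's mouth is at (286,95), centre (0.4773, -0.4503). The blue sieve is in hand, about 2 mm behind the TCP.

move_arm([
  [[4, 0, 0], [0, 0, 0]],
  [[8.1, 0, 0], [0, 0, 0]],
  [[8.1, 0, -4], [0, 0, 0]],
  [[8.1, 0, -8], [0, 0, 0]],
  [[8.1, 0, -9.6], [0, 0, 0]],
  [[8.1, 0, -9.6], [0, 0, 0]],
  [[8.1, 0, -9.6], [0, 0, 0]],
])

```text
time: 25.55
tcp_pos: [0.48, -0.4509, 0.0929]
ee_rot: [[1.0, -0.0, 0.002], [-0.0, -1.0, -0.002], [0.002, 0.002, -1.0]]
ft_force: [0.6, 0.6, -1.0]
grip_width: 0.0613
gripper_force: 65.8
```

move_arm([
  [[0, 0.05, -0.4], [0, 0, 0]],
  [[0, 0.05, -0.8], [0, 0, 0]],
  [[0, 0.05, -1.1], [0, 0, 0]],
  [[0, 0.05, -1.3], [0, 0, 0]],
  [[0, 0.05, -1.4], [0, 0, 0]],
  [[0, 0.05, -1.4], [0, 0, 0]],
])

```text
time: 26.15
tcp_pos: [0.4793, -0.4494, 0.0783]
ee_rot: [[1.0, -0.0, 0.0], [-0.0, -1.0, -0.0], [0.0, 0.0, -1.0]]
ft_force: [-3.9, 3.6, 9.8]
grip_width: 0.061
gripper_force: 66.9
```

move_arm([
  [[0, 0, 0], [0, 0, 0]],
  [[0, 0, 0], [0, 0, 0]],
  [[0, 0, 0], [0, 0, 0]],
  [[0, 0, 0], [0, 0, 0]],
  [[0, 0, 3], [0, 0, 0]],
  [[0, 0, 6], [0, 0, 0]],
  [[-4, 0, 9.5], [0, 0, 0]],
  [[-8, 0, 12], [0, 0, 0]],
  [[-8, 0, 12], [0, 0, 0]],
  [[-8, 0, 12], [0, 0, 0]],
], fingers=1)

```text
time: 27.15
tcp_pos: [0.3989, -0.4498, 0.1975]
ee_rot: [[1.0, -0.002, 0.002], [-0.002, -1.0, -0.002], [0.002, 0.002, -1.0]]
ft_force: [-0.2, -0.2, 0.6]
grip_width: 0.0852
gripper_force: 0.0
```

```bash
python3 - <<'E'
from h import *
o,d,T=look("blue",(.4773,-.4503),.074,"w9")
uv=pix(d,T,[.4773,-.4503,.074]).astype(int)
a=d["image"][max(uv[1]-85,0):uv[1]+85,uv[0]-100:uv[0]+100,::-1]
cv2.imwrite("pics/c9.png",cv2.resize(a,None,fx=2,fy=2,interpolation=cv2.INTER_CUBIC))
E
```

```text
blue tcp [ 0.3989 -0.4498  0.1975] uv [285.4  96. ] r 45.7 t 27.1
-3 [ 0.4764 -0.4498] 0.0259 102
-1 [ 0.4788 -0.4511] 0.0284 68
1 [ 0.4763 -0.4498] 0.0307 117
3 [ 0.4763 -0.4498] 0.0307 118
mask (array([ 0.47648859, -0.44975897]), np.float64(0.030361613160030065), 38, np.float64(0.00026523663683004906))
```

View pics/c9.png

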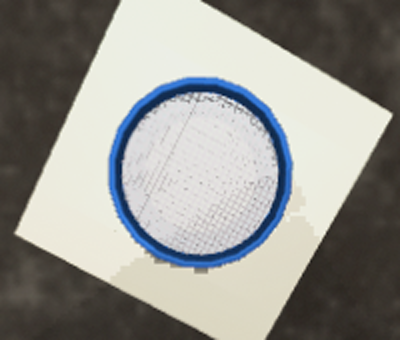

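Blue is nested concentrically on the pan, seen as a level ring at the crop centre (200,172). Next is yellow.

move_arm([
  [[0, 0, 5], [0, 0, 0]],
  [[0, 1, 9], [0, 0, 0]],
  [[0, 3, 13], [0, 0, 0]],
  [[0, 8, 13], [0, 0, 0]],
  [[0, 13, 13], [0, 0, 0]],
  [[0, 18, 13], [0, 0, 0]],
  [[0, 23, 13], [0, 0, 0]],
  [[0, 28, 13], [0, 0, 0]],
  [[0, 33, 13], [0, 0, 0]],
  [[0, 38, 13], [0, 0, 0]],
])

```text
time: 28.2
tcp_pos: [0.399, -0.0666, 0.3251]
ee_rot: [[1.0, 0.001, -0.002], [0.001, -1.0, 0.001], [-0.002, -0.001, -1.0]]
ft_force: [1.6, 0.4, 0.7]
grip_width: 0.0857
gripper_force: 0.0
```

move_arm([
  [[0, 5, 0], [0, 0, 0]],
  [[0, 10, 0], [0, 0, 0]],
  [[0, 15, 0], [0, 0, 0]],
  [[0, 20, 0], [0, 0, 0]],
  [[0, 25, 0], [0, 0, 0]],
  [[0, 30, 0], [0, 0, 0]],
  [[-1, 35, -2], [0, 0, 0]],
  [[-2, 39, -5], [0, 0, 0]],
  [[-3, 43, -8], [0, 0, 0]],
  [[-3.2, 46, -11], [0, 0, 0]],
])

```text
time: 29.2
tcp_pos: [0.3654, 0.3938, 0.2142]
ee_rot: [[1.0, 0.003, -0.001], [0.003, -1.0, -0.0], [-0.001, 0.0, -1.0]]
ft_force: [1.0, 0.3, 0.0]
grip_width: 0.0858
gripper_force: 0.0
```

move_arm([
  [[0, 0, -2], [0, 0, 0]],
  [[0, 0, -3.5], [0, 0, 0]],
  [[0, 0, -3.5], [0, 0, 0]],
  [[0, 0, -3.5], [0, 0, 0]],
])

```text
time: 29.6
tcp_pos: [0.3674, 0.3907, 0.1814]
ee_rot: [[1.0, -0.001, -0.0], [-0.001, -1.0, -0.0], [-0.0, 0.0, -1.0]]
ft_force: [0.3, -0.1, 0.2]
grip_width: 0.0855
gripper_force: 0.0
```

```bash
python3 - <<'E'
from h import *
o,d,T=look("yellow",(.443,.392),.03,"w10");print(o["ee_rot"].round(3).tolist(),o["q"].round(2))
E
```

```text
yellow tcp [0.3674 0.3907 0.1814] uv [283.4  99.8] r 41.0 t 29.6
-3 [0.4424 0.3917] 0.0288 97
-1 [0.4421 0.3939] 0.0306 87
1 [0.4422 0.3941] 0.0307 120
3 [0.4422 0.3939] 0.0308 118
mask (array([0.44210421, 0.39409563]), np.float64(0.030918229065310547), 35, np.float64(0.0003269348605320285))
[[1.0, -0.001, -0.0], [-0.001, -1.0, -0.0], [-0.0, 0.0, -1.0]] [ 0.67  0.07  1.83 -0.    1.24  2.24]
```

move_arm([
  [[4, 0.35, 0], [0, 0, 0]],
  [[7.3, 0.35, 0], [0, 0, 0]],
  [[7.3, 0.35, -3], [0, 0, 0]],
  [[7.3, 0.35, -7], [0, 0, 0]],
  [[7.3, 0.35, -11], [0, 0, 0]],
  [[7.3, 0.35, -13.5], [0, 0, 0]],
  [[7.3, 0.35, -15], [0, 0, 0]],
  [[7.3, 0.35, -15], [0, 0, 0]],
  [[7.3, 0.35, -15], [0, 0, 0]],
])

```text
time: 30.55
tcp_pos: [0.4416, 0.395, 0.0331]
ee_rot: [[1.0, -0.001, 0.002], [-0.001, -1.0, 0.002], [0.002, -0.002, -1.0]]
ft_force: [0.4, 0.2, 0.9]
grip_width: 0.0852
gripper_force: 0.0
```

move_arm([
  [[0, 0, 0], [0, 0, 0]],
  [[0, 0, 0], [0, 0, 0]],
  [[0, 0, 0], [0, 0, 0]],
  [[0, 0, 0], [0, 0, 0]],
  [[0, 0, 0], [0, 0, 0]],
  [[0, 0, 0], [0, 0, 0]],
  [[0, 0, 0], [0, 0, 0]],
  [[0, 0, 0], [0, 0, 0]],
], fingers=0)

```text
time: 31.35
tcp_pos: [0.4418, 0.3955, 0.0345]
ee_rot: [[1.0, 0.0, 0.004], [0.0, -1.0, 0.002], [0.004, -0.002, -1.0]]
ft_force: [-2.4, -1.4, 9.4]
grip_width: 0.0617
gripper_force: 62.8
```

move_arm([
  [[0, 0, 3], [0, 0, 0]],
  [[0, 0, 8], [0, 0, 0]],
  [[0, 0, 13], [0, 0, 0]],
  [[0, 0, 18], [0, 0, 0]],
  [[-1, 0, 22], [0, 0, 0]],
  [[-2, -2, 26], [0, 0, 0]],
  [[-3, -5, 29], [0, 0, 0]],
  [[-4, -9.5, 30], [0, 0, 0]],
  [[-4, -14, 30], [0, 0, 0]],
  [[-4, -18.5, 30], [0, 0, 0]],
])

```text
time: 32.35
tcp_pos: [0.3998, 0.2082, 0.3332]
ee_rot: [[1.0, 0.001, 0.004], [0.001, -1.0, 0.001], [0.004, -0.001, -1.0]]
ft_force: [0.9, -0.8, -0.5]
grip_width: 0.0611
gripper_force: 65.5
```

move_arm([
  [[0, -4.5, 0], [0, 0, 0]],
  [[0, -9, 0], [0, 0, 0]],
  [[0, -13.5, 0], [0, 0, 0]],
  [[0, -18, 0], [0, 0, 0]],
  [[0, -22.5, 0], [0, 0, 0]],
  [[0, -27, 0], [0, 0, 0]],
  [[0, -31.5, 0], [0, 0, 0]],
  [[0, -36, 0], [0, 0, 0]],
  [[0, -40.5, 0], [0, 0, 0]],
  [[0, -45, 0], [0, 0, 0]],
])

```text
time: 33.35
tcp_pos: [0.3998, -0.2426, 0.3326]
ee_rot: [[1.0, -0.0, 0.002], [-0.0, -1.0, -0.002], [0.002, 0.002, -1.0]]
ft_force: [1.3, 0.0, -0.2]
grip_width: 0.0613
gripper_force: 65.5
```

move_arm([
  [[0, -4.5, 0], [0, 0, 0]],
  [[0, -9, 0], [0, 0, 0]],
  [[0, -13.5, 0], [0, 0, 0]],
  [[0, -18, -2], [0, 0, 0]],
  [[0, -20.8, -5], [0, 0, 0]],
  [[0, -20.8, -9], [0, 0, 0]],
  [[0, -20.8, -12], [0, 0, 0]],
  [[0, -20.8, -12], [0, 0, 0]],
  [[0, -20.8, -12], [0, 0, 0]],
])

```text
time: 34.25
tcp_pos: [0.4003, -0.4487, 0.2124]
ee_rot: [[1.0, 0.0, 0.0], [0.0, -1.0, -0.0], [0.0, 0.0, -1.0]]
ft_force: [-0.1, -0.5, -0.2]
grip_width: 0.0612
gripper_force: 65.5
```

```bash
python3 - <<'E'
from h import *
o,d,T=look("blue",(.4764,-.4498),.074,"w11")
inhand("yellow",d,T,o["tcp_pos"],-.0045)
E
```

```text
blue tcp [ 0.4003 -0.4487  0.2124] uv [286.8  99.3] r 43.0 t 34.2
-3 [ 0.4765 -0.4497] 0.026 120
-1 [ 0.4734 -0.4497] 0.0285 90
1 [ 0.4762 -0.4498] 0.0307 112
3 [ 0.4763 -0.4498] 0.0307 118
mask (array([ 0.47647169, -0.44986075]), np.float64(0.030367333996233384), 37, np.float64(0.0002974773634322192))
inhand bbox 210 207 152 150 low-half fit (array([ 0.00118466, -0.00012366]), np.float64(0.030570865921975738), 26, np.float64(0.00021286846411871369)) min x rim -0.029183138003239628
```

move_arm([
  [[4, -0.1, 0], [0, 0, 0]],
  [[7.5, -0.1, 0], [0, 0, 0]],
  [[7.5, -0.1, -4], [0, 0, 0]],
  [[7.5, -0.1, -8], [0, 0, 0]],
  [[7.5, -0.1, -9.8], [0, 0, 0]],
  [[7.5, -0.1, -9.8], [0, 0, 0]],
  [[7.5, -0.1, -9.8], [0, 0, 0]],
])

```text
time: 35.0
tcp_pos: [0.4764, -0.4508, 0.1163]
ee_rot: [[1.0, 0.0, 0.003], [0.0, -1.0, -0.003], [0.003, 0.003, -1.0]]
ft_force: [0.5, -1.0, 0.5]
grip_width: 0.0612
gripper_force: 65.5
```

Command is z ≈ 0.1144, and seating is expected at TCP z ≈ 0.1005.

move_arm([
  [[0, 0.05, -0.4], [0, 0, 0]],
  [[-0.05, 0.05, -0.8], [0, 0, 0]],
  [[-0.05, 0.05, -1.1], [0, 0, 0]],
  [[-0.05, 0.05, -1.4], [0, 0, 0]],
  [[-0.05, 0.05, -1.5], [0, 0, 0]],
  [[-0.05, 0.05, -1.5], [0, 0, 0]],
  [[-0.05, 0.05, -1.5], [0, 0, 0]],
])

```text
time: 35.7
tcp_pos: [0.4749, -0.4495, 0.1005]
ee_rot: [[1.0, -0.0, 0.0], [-0.0, -1.0, -0.001], [0.0, 0.001, -1.0]]
ft_force: [-3.2, 3.7, 11.5]
grip_width: 0.0613
gripper_force: 66.6
```

Yellow seated at the predicted height. I'll release and check.

move_arm([
  [[0, 0, 0], [0, 0, 0]],
  [[0, 0, 0], [0, 0, 0]],
  [[0, 0, 0], [0, 0, 0]],
  [[0, 0, 0], [0, 0, 0]],
  [[0, 0, 3], [0, 0, 0]],
  [[0, 0, 6], [0, 0, 0]],
  [[-4, 0, 9.5], [0, 0, 0]],
  [[-7.6, 0, 12], [0, 0, 0]],
  [[-7.6, 0, 12], [0, 0, 0]],
  [[-7.6, 0, 12], [0, 0, 0]],
], fingers=1)

```text
time: 36.7
tcp_pos: [0.3985, -0.4497, 0.2193]
ee_rot: [[1.0, -0.002, 0.002], [-0.002, -1.0, -0.002], [0.002, 0.002, -1.0]]
ft_force: [0.6, 0.3, -0.3]
grip_width: 0.0855
gripper_force: 0.0
```

```bash
python3 - <<'E'
from h import *
o,d,T=look("yellow",(.4764,-.4498),.096,"w12")
E
```

```text
yellow tcp [ 0.3985 -0.4497  0.2193] uv [284.8  96.8] r 45.7 t 36.7
-3 [ 0.4754 -0.45  ] 0.0283 108
-1 [ 0.4754 -0.45  ] 0.0283 117
1 [ 0.4754 -0.45  ] 0.0283 120
3 [ 0.475  -0.4489] 0.0296 82
mask (array([ 0.47528338, -0.4499464 ]), np.float64(0.03053088696937408), 40, np.float64(0.00022716901963546962))
```

move_arm([
  [[0, 0, 5], [0, 0, 0]],
  [[0, 1, 9], [0, 0, 0]],
  [[0, 3, 11], [0, 0, 0]],
  [[0, 8, 11], [0, 0, 0]],
  [[0, 13, 11], [0, 0, 0]],
  [[0, 18, 11], [0, 0, 0]],
  [[0, 23, 11], [0, 0, 0]],
  [[0, 28, 11], [0, 0, 0]],
  [[0, 33, 11], [0, 0, 0]],
  [[0, 38, 11], [0, 0, 0]],
])

```text
time: 37.75
tcp_pos: [0.3984, -0.0666, 0.3269]
ee_rot: [[1.0, 0.001, -0.002], [0.001, -1.0, 0.001], [-0.002, -0.001, -1.0]]
ft_force: [0.5, 0.7, -0.6]
grip_width: 0.0853
gripper_force: 0.0
```

Yellow at (0.4753, -0.4499), R 30.5 mm at its seated rim height, 1.1 mm from blue's centre. Next is red.

move_arm([
  [[0, 5, 0], [0, 0, 0]],
  [[0, 10, 0], [0, 0, 0]],
  [[1, 15, -1], [0, 0, 0]],
  [[3, 19, -3], [0, 0, 0]],
  [[6, 21.5, -6], [0, 0, 0]],
  [[7.6, 21.5, -10], [0, 0, 0]],
  [[7.6, 21.5, -14], [0, 0, 0]],
  [[7.6, 21.5, -14], [0, 0, 0]],
  [[7.6, 21.5, -14], [0, 0, 0]],
])

```text
time: 38.65
tcp_pos: [0.4737, 0.1463, 0.1872]
ee_rot: [[1.0, 0.001, -0.004], [0.001, -1.0, -0.0], [-0.004, 0.0, -1.0]]
ft_force: [0.6, -0.7, 0.1]
grip_width: 0.0852
gripper_force: 0.0
```

```bash
python3 - <<'E'
from h import *
o,d,T=look("red",(.550,.149),.03,"w13")
E
```

```text
red tcp [0.4737 0.1463 0.1872] uv [281.7  98.1] r 40.2 t 38.6
-3 [0.5494 0.1481] 0.0266 62
-1 [0.5502 0.1486] 0.0282 67
1 [0.5502 0.1487] 0.0283 106
3 [0.549  0.1488] 0.0295 96
mask (array([0.55006649, 0.14878305]), np.float64(0.030911163191716683), 37, np.float64(0.00025416827657477256))
```

View pics/w13.png

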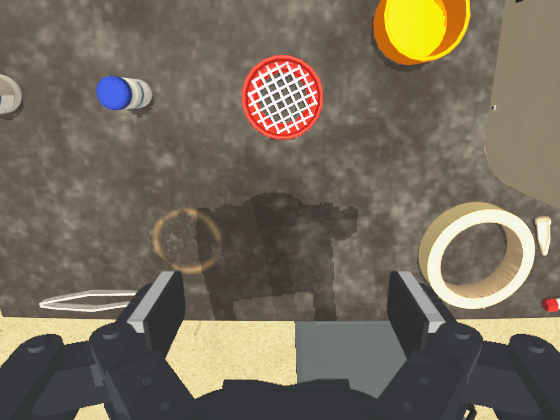

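Red coarse-mesh sieve at (283,97), with the orange pan (422,20) and blue-capped vial (118,92) well clear. Mask fit (0.5501, 0.1488), R 30.9 mm.

move_arm([
  [[4, 0.25, 0], [0, 0, 0]],
  [[7.5, 0.25, 0], [0, 0, 0]],
  [[7.5, 0.25, -3], [0, 0, 0]],
  [[7.5, 0.25, -7], [0, 0, 0]],
  [[7.5, 0.25, -11], [0, 0, 0]],
  [[7.5, 0.25, -14], [0, 0, 0]],
  [[7.5, 0.25, -15.5], [0, 0, 0]],
  [[7.5, 0.25, -15.5], [0, 0, 0]],
  [[7.5, 0.25, -15.5], [0, 0, 0]],
])

```text
time: 39.6
tcp_pos: [0.5516, 0.1486, 0.0357]
ee_rot: [[1.0, -0.0, 0.003], [-0.0, -1.0, 0.0], [0.003, -0.0, -1.0]]
ft_force: [-0.2, -0.2, 0.2]
grip_width: 0.0855
gripper_force: 0.0
```

move_arm([
  [[0, 0, 0], [0, 0, 0]],
  [[0, 0, 0], [0, 0, 0]],
  [[0, 0, 0], [0, 0, 0]],
  [[0, 0, 0], [0, 0, 0]],
  [[0, 0, 0], [0, 0, 0]],
  [[0, 0, 0], [0, 0, 0]],
  [[0, 0, 0], [0, 0, 0]],
  [[0, 0, 0], [0, 0, 0]],
], fingers=0)

```text
time: 40.4
tcp_pos: [0.5517, 0.1486, 0.0367]
ee_rot: [[1.0, -0.0, 0.004], [-0.0, -1.0, 0.0], [0.004, -0.0, -1.0]]
ft_force: [-3.3, 0.2, 11.8]
grip_width: 0.0613
gripper_force: 62.1
```

move_arm([
  [[0, 0, 3], [0, 0, 0]],
  [[0, 0, 8], [0, 0, 0]],
  [[-1, 0, 12], [0, 0, 0]],
  [[-4, 0, 15], [0, 0, 0]],
  [[-7, 0, 19], [0, 0, 0]],
  [[-10, 0, 23], [0, 0, 0]],
  [[-13, 0, 27], [0, 0, 0]],
  [[-15, -3, 30], [0, 0, 0]],
  [[-15, -7.5, 30], [0, 0, 0]],
  [[-15, -12, 30], [0, 0, 0]],
])

```text
time: 41.4
tcp_pos: [0.3996, 0.0277, 0.3364]
ee_rot: [[1.0, 0.003, 0.007], [0.003, -1.0, -0.001], [0.007, 0.001, -1.0]]
ft_force: [0.8, -0.4, -1.1]
grip_width: 0.0611
gripper_force: 65.1
```

move_arm([
  [[0, -4.5, 0], [0, 0, 0]],
  [[0, -9, 0], [0, 0, 0]],
  [[0, -13.5, 0], [0, 0, 0]],
  [[0, -18, 0], [0, 0, 0]],
  [[0, -22.5, 0], [0, 0, 0]],
  [[0, -27, 0], [0, 0, 0]],
  [[0, -31.5, 0], [0, 0, 0]],
  [[0, -36, 0], [0, 0, 0]],
  [[0, -40.5, 0], [0, 0, 0]],
  [[0, -45, 0], [0, 0, 0]],
])

```text
time: 42.4
tcp_pos: [0.3994, -0.4236, 0.3346]
ee_rot: [[1.0, -0.0, 0.001], [-0.0, -1.0, -0.002], [0.001, 0.002, -1.0]]
ft_force: [0.5, 0.6, -0.6]
grip_width: 0.0608
gripper_force: 65.1
```

move_arm([
  [[0, -2.8, -3], [0, 0, 0]],
  [[0, -2.8, -7], [0, 0, 0]],
  [[0, -2.8, -10], [0, 0, 0]],
  [[0, -2.8, -10], [0, 0, 0]],
  [[0, -2.8, -10], [0, 0, 0]],
])

```text
time: 42.9
tcp_pos: [0.3997, -0.4497, 0.2344]
ee_rot: [[1.0, -0.0, 0.0], [-0.0, -1.0, -0.0], [0.0, 0.0, -1.0]]
ft_force: [0.5, -0.7, 0.0]
grip_width: 0.0608
gripper_force: 65.2
```

```bash
python3 - <<'E'
from h import *
o,d,T=look("yellow",(.4753,-.4499),.096,"w14")
inhand("red",d,T,o["tcp_pos"],-.0067)
E
```

```text
yellow tcp [ 0.3997 -0.4497  0.2344] uv [285.5 100.1] r 43.0 t 42.9
-3 [ 0.4755 -0.45  ] 0.0282 103
-1 [ 0.4754 -0.45  ] 0.0282 118
1 [ 0.4754 -0.4499] 0.0283 120
3 [ 0.4735 -0.4499] 0.03 117
mask (array([ 0.47531301, -0.44998496]), np.float64(0.03053234856058309), 38, np.float64(0.00029440537283144386))
inhand bbox 211 210 150 147 low-half fit (array([-0.00071794, -0.00013845]), np.float64(0.030624246634975427), 21, np.float64(0.00021696071919012627)) min x rim -0.03105240017215488
```

move_arm([
  [[4, 0, 0], [0, 0, 0]],
  [[7.6, 0, 0], [0, 0, 0]],
  [[7.6, 0, -4], [0, 0, 0]],
  [[7.6, 0, -8], [0, 0, 0]],
  [[7.6, 0, -9.6], [0, 0, 0]],
  [[7.6, 0, -9.6], [0, 0, 0]],
  [[7.6, 0, -9.6], [0, 0, 0]],
])

```text
time: 43.65
tcp_pos: [0.4766, -0.4508, 0.1401]
ee_rot: [[1.0, -0.0, 0.002], [-0.0, -1.0, -0.003], [0.002, 0.003, -1.0]]
ft_force: [0.7, 0.3, 0.2]
grip_width: 0.0612
gripper_force: 65.2
```

move_arm([
  [[0, 0.05, -0.4], [0, 0, 0]],
  [[-0.05, 0.05, -0.8], [0, 0, 0]],
  [[-0.05, 0.05, -1.1], [0, 0, 0]],
  [[-0.05, 0.05, -1.4], [0, 0, 0]],
  [[-0.05, 0.05, -1.5], [0, 0, 0]],
  [[-0.05, 0.05, -1.5], [0, 0, 0]],
  [[-0.05, 0.05, -1.5], [0, 0, 0]],
])

```text
time: 44.35
tcp_pos: [0.4755, -0.4496, 0.1247]
ee_rot: [[1.0, -0.0, 0.001], [-0.0, -1.0, -0.001], [0.001, 0.001, -1.0]]
ft_force: [-2.6, 3.2, 11.4]
grip_width: 0.0612
gripper_force: 66.4
```

Red seated exactly at the predicted 0.1247. I'll release, back off and check.

move_arm([
  [[0, 0, 0], [0, 0, 0]],
  [[0, 0, 0], [0, 0, 0]],
  [[0, 0, 0], [0, 0, 0]],
  [[0, 0, 0], [0, 0, 0]],
  [[0, 0, 3], [0, 0, 0]],
  [[0, 0, 6], [0, 0, 0]],
  [[-4, 0, 9.5], [0, 0, 0]],
  [[-7.6, 0, 12], [0, 0, 0]],
  [[-7.6, 0, 12], [0, 0, 0]],
  [[-7.6, 0, 12], [0, 0, 0]],
], fingers=1)

```text
time: 45.35
tcp_pos: [0.3989, -0.4497, 0.2433]
ee_rot: [[1.0, -0.002, 0.002], [-0.002, -1.0, -0.002], [0.002, 0.002, -1.0]]
ft_force: [-0.6, 0.4, -0.8]
grip_width: 0.0856
gripper_force: 0.0
```

```bash
python3 - <<'E'
from h import *
o,d,T=look("red",(.4755,-.4499),.118,"w15")
s=get_image("top")["image"]
a=np.vstack([d["image"][:210],s[100:310]])
cv2.imwrite("pics/c15.png",a[:,:,::-1])
E
```

```text
red tcp [ 0.3989 -0.4497  0.2433] uv [285.   98.9] r 45.3 t 45.4
-3 [ 0.4749 -0.45  ] 0.0299 86
-1 [ 0.474 -0.45 ] 0.0305 111
1 [ 0.4738 -0.4499] 0.0306 120
3 [ 0.4738 -0.4499] 0.0306 120
mask (array([ 0.4739783, -0.4499655]), np.float64(0.03050371548636167), 38, np.float64(0.00029761331993156254))
```

View pics/c15.png

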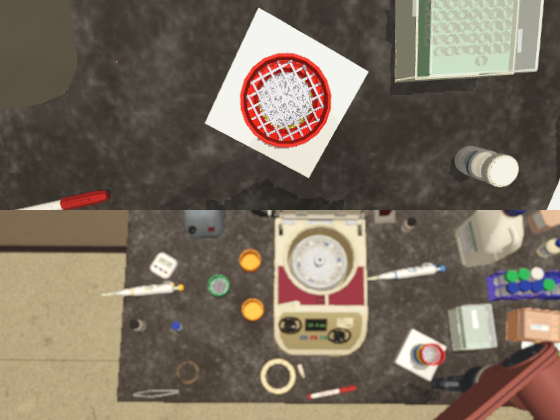

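The stack stands concentric in the foam with red on top at (286,100). Green (218,175 in the full top view) and the vials (138,215) and (176,216) are where they started, and the arm is clear, so I'm handing in.

```bash
python3 -c "
from station import *
print(sign_off())"
```

```text
the job is handed in; nothing more can be done
None
```

The stack is built and handed in at about 45 s: pan in the pocket, then blue, yellow and red, each let go at its seated height by the tool readings. The green sieve and both vials look unmoved in the last top view; `sign_off()` returned no verdict.

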